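# Load the second flask and slide the tray to the drying fan

### The arm

A 6-joint arm with a two-finger parallel gripper is mounted at the origin on the work surface. World frame = base frame: x ahead of the robot, y to its left, z up, the work surface at z = 0. Lengths are in m, angles in degrees, forces in N, time in s.
With the tool pointing down it reaches from about 0.325 to 0.875 m from the base axis. Payload 4.4 kg.
Tool frame: the origin (TCP) lies midway between the tips of the shut fingers; the grasp point (between the pads) lies 19 mm behind it; z points along the fingers, y is the direction in which the jaws open and shut (so a half turn about z gives the same grasp; the last joint's range is limited). The gripper opens to 85 mm and grips with 20 to 120 N. Pads are 22 mm wide; open, the fingers measure 114 mm over their backs; the gripper's body (76 mm by 85 mm) begins 54 mm behind the grasp point. The pads swing forward as they close: fully open they stand 13 mm farther back than shut.
Start: joints at [-83.279, 11.837, 88.321, -0, 79.842, -8.623], TCP at [0.152, -0.555, 0.231] pointing down, gripper open.
Joint ranges: [-156.59, 156.59], [-49.26, 127.26], [12.9, 141.05], [-63.56, 243.56], [4.71, 150.69], [-161.64, 161.64]. Speed limits (degrees/s): [159.86, 159.86, 180, 180, 180, 180].

### API

Orientations are given as [roll, pitch, yaw] about the fixed x, y, z axes, in that order (R = Rz(yaw) Ry(pitch) Rx(roll)).
In Python, from cell import ctrl gives the robot as it stands. The module is installed in compiled form; this text tells all that it offers.
- The arm moves only by the tool servo_tool, never from a script. Its argument "rows" is one flat list of numbers, 7 for each row, row after row: the shift along the tool's x, y, z in mm, then the turn, a rotation vector about the tool's x, y, z in degrees, then the finger opening in mm, from 0 to 85.4. In form: [tx, ty, tz, rx, ry, rz, gripper, tx, ty, tz, rx, ry, rz, gripper, ...]. A call has 1 to 20 rows; each row shifts and turns the commanded pose from where the row before left it, along the tool's axes as they then stand; what a row does not reach is not made up. A row lasts 1/12 s, in which the tool goes at most 41.7 mm and 7.16 degrees, less where a joint would pass 70% of its speed; a pose out of reach is approached as far as the arm can. A call is refused whole if a number of a shift passes 41.7 or a number of a turn 7.16, either way. A call with a gripper value outside its range is refused whole. The fingers move at their own pace and stop on an object; the grip force is fixed at half the most. Time passes only in rows, so rows that do not move let the fingers close. It gives the time, the measured TCP pose, the force and the opening at its end, in the units of the state.
- ctrl.observe(): the state, without advancing time (a new reading comes with each control period).
- ctrl.snapshot(name): name is "side" or "top" or "wrist"; returns the picture (400x640x3 uint8, blue, green, red); there is no depth.
- ctrl.camera_model(name): a dict with "fx", "fy", "cx", "cy" (pixels), "world_to_cam" (4x4, takes a point from world to camera coordinates). Camera axes: x right, y down, z forward; pixel columns grow to the right and rows downward; lengths in m; the calibration is good to about 2 mm. A picture is of the moment at which its call begins: read the wrist's pose just before it. camera_model takes no time and is no camera call; for the wrist camera it gives the pose at the moment of the call.
- ctrl.hand_in(): hands the job in, once; it reports no verdict.
The state is a dict: "t": time; "joints": joint angles; "qvel": joint speeds; "effort": joint torques, N m; "position": TCP position; "tool_rot": TCP orientation; "ft_force": force on the tool from outside, world axes, zero at the start; "ft_torque": the same for the moment, N m; "gripper_width": finger opening in m.
Only numpy, scipy, OpenCV 4.12 (cv2) and the standard library are available. Lean on these libraries where they do the work, as an engineer would, in place of code of your own. Each camera call takes 0.05 s, during which the arm holds its last target. There are 200 camera calls.

### The job

Two washed flasks have to dry before they are painted. Stand the flask that is still on the table upright in the empty half of the tray on the slide, about the middle of that half so that the load is balanced, and let go of it; then slide the carriage, which has an upright black grip, all the way to its stop in front of the fan, gently enough that the tray stays centred on the carriage and both flasks stay standing in their halves. Leave the other things on the table where they are, and let go at the end.

Things in the scene. Friction and masses are not known exactly. Their poses are not given: they have to be found in the camera images.
- dryer: The fixed drying slide: an aluminium base plate, 110 mm wide and 400 mm long, with two steel rods and a square black fan (160 mm wide, 160 mm high) standing across one end. Origin on the table, at the middle of the rods; its y axis points along the rods towards the fan, its x axis across, z up. The face of the fan is 236 mm from the origin along y.
- carriage (a joint): Travel of the carriage along the dryer's +y axis, in m: 0 at the end far from the fan, 0.18 at the rubber stop by the fan. It starts at 0. It runs level with about 2 N of friction and a little damping, and stays where it is left.
- grip (a point): On the carriage's upright black grip, 105 mm above the table: a post 24 mm (dryer x) by 20 mm (dryer y), black from 70 to 120 mm up. It stands on the robot's side, 100 mm from the carriage's middle along the dryer's -x, 38 mm clear of the tray. Dryer's axes. Take or push it from above, a finger on either side along y; the rods guide rigidly: a tight grip moved off their line builds up side force.
- deck (a point): Middle of the carriage's rubber-topped deck, on which the tray rests loose, 40 mm above the table; the deck is 80 mm (dryer x) by 70 mm (dryer y), shorter than the tray, which overhangs it at both ends. Same axes as the dryer.
- tray: Light plywood open tray, 100 mm (x) by 200 mm (y) by 26 mm high, walls and floor 5 mm thick, no divider, 120 to 170 g, resting loose on the deck. Origin at the centre of its underside; its y axis points along the slide towards the fan. Its empty half is the -y half, away from the fan, whose middle is 47 mm from the origin.
- flask_a: Flask already in the tray, in the half nearer to the fan. Same make as flask_b.
- flask_b: Flask to be loaded: standing on the table to the robot's right. White round metal body, 60 mm diameter to 74 mm high, tapering to 34 mm at 86 mm; above that a bare steel cap, 36 mm diameter, from 86 to 120 mm (its top). About 100 to 200 g. Origin at the centre of its underside.
- dropper: Bystander: white dropper bottle, 30 mm diameter, 75 mm high, origin under its centre.
- pot: Bystander: paint pot, 52 mm diameter, 45 mm high, origin under its centre.
- tape: Bystander: blue roll of tape lying flat, 100 mm outside diameter, 25 mm high, origin under its centre.
- cup: Bystander: blue plastic cup, 72 mm diameter, 85 mm high, origin under its centre.
- pot2: Bystander: small amber pot, 44 mm diameter, 40 mm high, origin under its centre.
- dropper2: Bystander: another white dropper bottle, 30 mm diameter, 75 mm high, origin under its centre.
Not all that is in view belongs to the job. What is shaped like the flask_a but green, orange or red is not meant.

How it is judged:
By the outcome, as a careful person would: the job done as asked, in the order asked, and still so for the second after the job is handed in, with the robot touching nothing.
It also fails if it takes over 51 s, if anything falls off the work surface, if the arm or the gripper's body presses on something with over 40 N, if the wrist force passes 120 N, or if a joint passes its speed limit or range.

## Working session

There is one attempt and no reset: what is moved stays moved. The work goes in short steps, Python scripts to look and compute and a tool call to move; the robot and the scene stay as the last step left them, time stands still between calls to the robot, and variables do not carry over. Pictures are saved under pics/ and viewed, about 8 in all and at most 12, crops included, and the job is handed in when it is done.

Besides the shell and the picture viewer there is one more tool, called after "Call:" in YAML: its name, and indented under it one key for each argument. servo_tool: Moves the arm, as the interface text tells. Its arguments: {"type":"object","properties":{"rows":{"type":"array"}},"required":["rows"]}

```bash
mkdir -p pics; cat > h.py <<'E'
import numpy as np, cv2
from cell import ctrl
def snap(n,f):
    m=ctrl.camera_model(n); im=ctrl.snapshot(n); cv2.imwrite('pics/'+f,im); return im,m
def ray(m,u,v,z):
    T=np.array(m['world_to_cam']); R=T[:3,:3]; c=-R.T@T[:3,3]
    d=R.T@np.array([(u-m['cx'])/m['fx'],(v-m['cy'])/m['fy'],1]); return c+d*(z-c[2])/d[2]
def proj(m,p):
    T=np.array(m['world_to_cam']); q=T[:3,:3]@np.array(p)+T[:3,3]
    return np.round([m['fx']*q[0]/q[2]+m['cx'],m['fy']*q[1]/q[2]+m['cy']],1)
E
python3 - <<'E'
from h import *
im,m=snap('top','t1.png'); im2,m2=snap('side','s1.png')
cv2.imwrite('pics/ts1.png',np.vstack([im,im2])[:, :])
T=np.array(m['world_to_cam']);print(-T[:3,:3].T@T[:3,3]);T=np.array(m2['world_to_cam']);print(-T[:3,:3].T@T[:3,3])
print(ctrl.observe())
E
```

```text
[ 0.49593974 -0.10267833  1.2341927 ]
[0.42664737 0.58964309 0.54280851]
{'t': 0.1, 'joints': array([-8.32791387e+01,  1.18821301e+01,  8.83972951e+01, -1.41886414e-04,
        7.98416823e+01, -8.62159132e+00]), 'qvel': array([-0.09028446, -0.09227651, -0.18428315,  0.00574315, -0.09953826,
        0.0821069 ]), 'effort': array([-1.30052060e-03, -3.84096336e+01, -2.92549682e+01, -1.93234082e-04,
        4.87775644e-03,  6.79064954e-06]), 'position': array([ 0.15205844, -0.55381508,  0.23020885]), 'tool_rot': array([-1.79880240e+02, -1.80169445e-02,  1.53424590e+01]), 'ft_force': array([ 0.82367933,  0.01650378, -0.12172761]), 'ft_torque': array([ 0.04168314,  0.02148071, -0.00721808]), 'gripper_width': 0.08564990283995265}
```

View pics/t1.png

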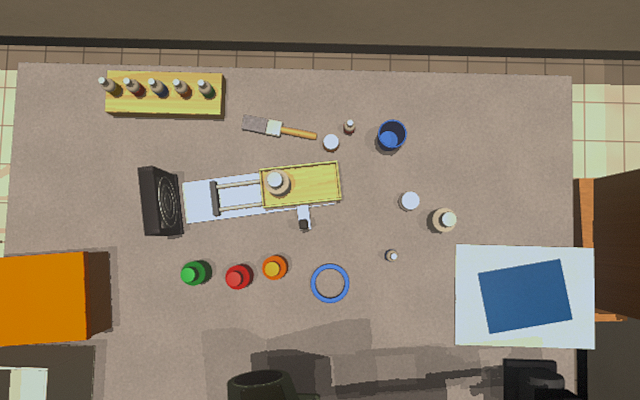

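View pics/s1.png

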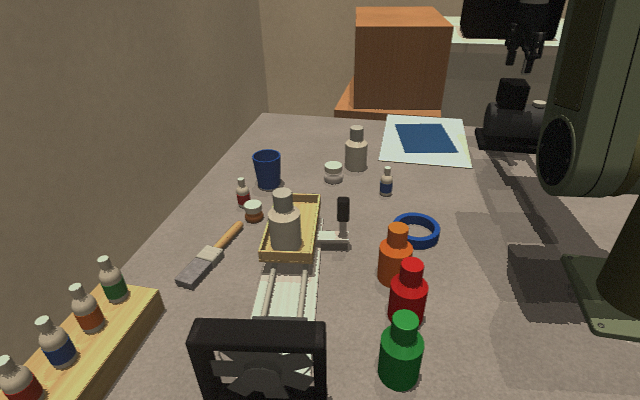

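Top (first picture): flask_b candidates are beige at (445,219), flask_a in the tray at (277,181), and green (195,272), red (238,276) and orange (274,267), plus white pot (410,200). I choose (445,219); the side view shows it as the same make as flask_a, at (356,150). Tray spans about (262–341, 162–208), with the grip at (304,224). Next is a close crop.

```bash
python3 - <<'E'
from h import *
im=cv2.imread('pics/t1.png')[145:245,250:470]
cv2.imwrite('pics/c1.png',cv2.resize(im,None,fx=3.6,fy=3.6,interpolation=cv2.INTER_CUBIC))
m=ctrl.camera_model('top')
for n,u,v,z in [('flaskb cap',448,218,.12),('flaska cap',275,180,.12),('grip',304,224,.12)]: print(n,ray(m,u,v,z).round(3))
E
```

```text
flaskb cap [ 0.55  -0.389  0.12 ]
flaska cap [0.63  0.026 0.12 ]
grip [ 0.526 -0.047  0.12 ]
```

View pics/c1.png

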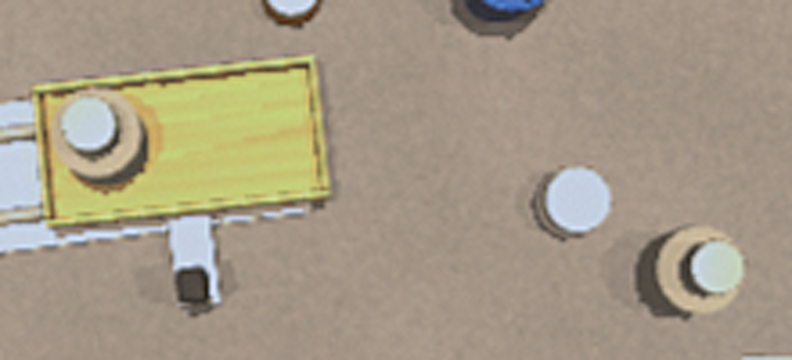

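The crop confirms flask_b: its bare steel cap is at crop (717,266) and its body is beige-white. Tray rim corners are at (35,88), (315,57), (328,197) and (48,226), and the black grip is at (193,285).

```bash
python3 - <<'E'
from h import *
m=ctrl.camera_model('top')
g=lambda u,v,z: ray(m,u/3.6+250-.36,v/3.6+145-.36,z)
fb=g(717,266,.12);fa=g(89,124,.12);gr=g(193,286,.12)
body=g(697,270,.074)
C=[g(*c,.066) for c in [(35,88),(315,57),(328,197),(48,226)]]
c=np.mean(C,0); d=(C[0]-C[1]+C[3]-C[2])[:2]; L=np.linalg.norm(d)/2; d/=2*L
yaw=np.degrees(np.arctan2(-d[0],d[1]))
x=np.array([d[1],-d[0]])
print('fb',fb,body,'fa',fa,'grip',gr);print('tray',c,'L',L,'ydir',d,'yaw',yaw,'w',np.linalg.norm(C[0]-C[3]),np.linalg.norm(C[1]-C[2]))
print('place',c[:2]-.047*d,'grip pred',c[:2]-.1*x, 'fa in tray', x@(fa-c)[:2], d@(fa-c)[:2])
E
```

```text
fb [ 0.54928233 -0.39083534  0.12      ] [ 0.54834346 -0.38904544  0.074     ] fa [0.63212605 0.02752276 0.12      ] grip [ 0.52623375 -0.04518698  0.12      ]
tray [ 0.6280151  -0.03117662  0.066     ] L 0.19653068270519988 ydir [-0.13462687  0.99089636] yaw 7.737044178053555 w 0.09730234789802975 0.09868592258101681
place [ 0.63434257 -0.07774875] grip pred [ 0.52892547 -0.04463931] fa in tray 0.011976036304159677 0.05761155748832013
```

Call:
servo_tool:
  rows: [0,0,0,0,0,3.8,85,15,-4,0,0,0,3.8,85,32,-8,0,0,0,0,85,32,-8,0,0,0,0,85,32,-8,0,0,0,0,85,32,-8,0,0,0,0,85,32,-8,0,0,0,0,85,32,-8,0,0,0,0,85,32,-8,0,0,0,0,85,32,-8,0,0,0,0,85,32,-8,0,0,0,0,85,32,-8,0,0,0,0,85,32,-8,0,0,0,0,85,32,-8,0,0,0,0,85,15,-8,0,0,0,0,85,0,0,0,0,0,0,85,0,0,0,0,0,0,85]

```text
t: 1.52
position: [0.5476, -0.3898, 0.2302]
tool_rot: [-179.9, 0.1, 7.9]
ft_force: [-0.2, 0.5, -1.1]
gripper_width: 0.0849
```

```bash
python3 - <<'E'
from h import *
o=ctrl.observe();print(o['t'],o['position'],o['tool_rot'],o['ft_force'])
im,m=snap('wrist','w1.png')
print(m['fx'],m['cx'],np.array(m['world_to_cam']).round(3).tolist()); print(proj(m,[.549,-.390,.12]),proj(m,[.549,-.390,0]))
E
```

```text
1.5167 [ 0.54764856 -0.38979348  0.23022503] [-1.79939757e+02  9.36295511e-02  7.86451122e+00] [-0.17714262  0.53816095 -1.13819927]
323.0474985532186 316.4830642412929 [[0.136, -0.991, -0.001, -0.461], [-0.955, -0.131, 0.267, 0.437], [-0.264, -0.035, -0.964, 0.507], [0.0, 0.0, 0.0, 1.0]]
[316.7 199.2] [316.8 173.2]
```

View pics/w1.png

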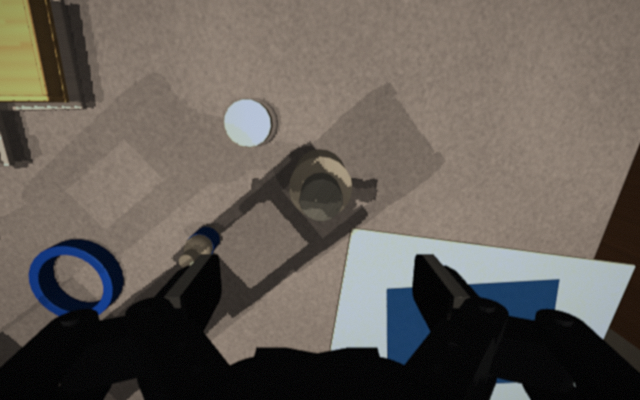

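The wrist picture shows the steel cap in the arm's shadow, centred at about (321,197) against (317,199) predicted. That puts flask_b at about (0.551, -0.394), with the fingers clear of the dropper at (200,243).

Call:
servo_tool:
  rows: [3,4,20,0,0,0,85,0,0,32,0,0,0,85,0,0,32,0,0,0,85,0,0,32,0,0,0,85,0,0,22,0,0,0,85,0,0,10,0,0,0,85,0,0,0,0,0,0,85,0,0,0,0,0,0,30,0,0,0,0,0,0,25,0,0,0,0,0,0,25,0,0,0,0,0,0,25,0,0,0,0,0,0,25,0,0,0,0,0,0,25,0,0,0,0,0,0,25,0,0,0,0,0,0,25]

```text
t: 2.82
position: [0.5521, -0.3949, 0.0858]
tool_rot: [179.9, -0.1, 7.8]
ft_force: [-0.3, 1.7, 6.0]
gripper_width: 0.0343
```

Call:
servo_tool:
  rows: [0,0,-6,0,0,0,20,0,0,-15,0,0,0,20,0,0,-25,0,0,0,20,0,0,-30,0,0,0,20,0,0,-25,0,0,0,20,0,0,-15,0,0,0,20,0,0,0,0,0,0,20,0,0,0,0,0,0,20]

```text
t: 3.48
position: [0.5512, -0.3946, 0.2002]
tool_rot: [179.9, -0.1, 7.7]
ft_force: [0.6, -0.1, -1.7]
gripper_width: 0.0345
```

```bash
python3 - <<'E'
from h import *
o=ctrl.observe();print(o['t'],o['position'],o['ft_force'],o['gripper_width'])
a,m=snap('side','s2.png'); b,_=snap('wrist','w2.png')
p=proj(m,o['position']);print(p); u,v=map(int,p); u=max(60,u)
c=cv2.resize(a[max(0,v-70):v+90,u-60:u+60],None,fx=3,fy=3,interpolation=cv2.INTER_CUBIC)
d=cv2.resize(b[100:400,200:440],(300,480-105)); d=cv2.copyMakeBorder(d,0,c.shape[0]-d.shape[0],0,0,0)
cv2.imwrite('pics/cs2.png',np.hstack([c,d]))
E
```

```text
3.4833 [ 0.5512164  -0.39462842  0.20016156] [ 0.57482242 -0.11250837 -1.67951811] 0.03445596019862124
[356.6  97. ]
```

View pics/cs2.png

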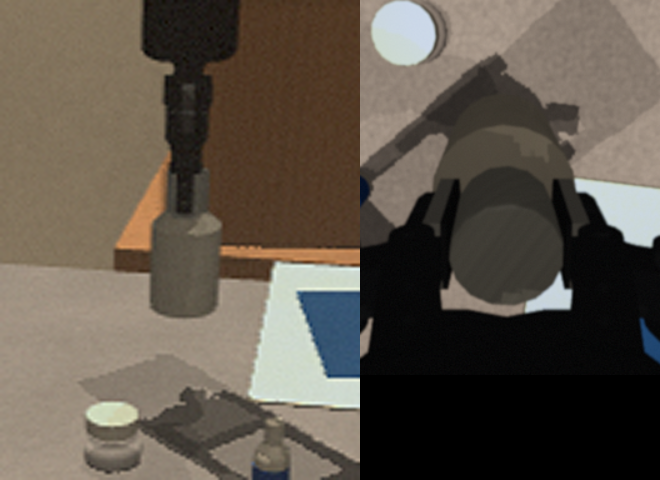

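The flask hangs upright, held by the cap (crop about (188,200), body base about (185,310)), and nothing else was disturbed.

Call:
servo_tool:
  rows: [3,-7,0,0,0,0,20,7,-17,0,0,0,0,20,11,-26,0,0,0,0,20,11,-26,0,0,0,0,20,11,-26,0,0,0,0,20,11,-26,0,0,0,0,20,11,-26,0,0,0,0,20,11,-26,0,0,0,0,20,11,-26,0,0,0,0,20,11,-26,0,0,0,0,20,11,-26,0,0,0,0,20,8,-21,0,0,0,0,20,5,-14,0,0,0,0,20,2,-9,0,0,0,0,20,0,0,0,0,0,0,20,0,0,0,0,0,0,20]

```text
t: 4.92
position: [0.6327, -0.0783, 0.1989]
tool_rot: [180.0, 0.1, 7.8]
ft_force: [-0.3, -0.3, -1.9]
gripper_width: 0.0347
```

```bash
python3 - <<'E'
from h import *
o=ctrl.observe();print(o['t'],o['position'],o['tool_rot'],o['ft_force'],o['gripper_width'])
a,m=snap('side','s3.png'); b,mw=snap('wrist','w3.png')
d=np.array([-.1346,.9909]);x=np.array([.9909,.1346]);c=np.array([.628,-.0312])
for n,pt in [('--',(-.05,-.1)),('+-',(.05,-.1)),('-+',(-.05,.1)),('++',(.05,.1))]:
    q=c+pt[0]*x+pt[1]*d; print(n,proj(m,[*q,.066]),proj(mw,[*q,.066]))
print('under',proj(m,[*o['position'][:2],o['position'][2]-.0858]))
cv2.imwrite('pics/cs3.png',np.vstack([cv2.resize(a[90:290,200:420],(660,600))[:, :]]))
E
```

```text
4.9167 [ 0.63267748 -0.07829702  0.19889123] [1.79971823e+02 5.62199048e-02 7.78504479e+00] [-0.25378273 -0.27591292 -1.89670485] 0.034724926253747235
-- [320.5 193.5] [372.9 245.4]
+- [276.  192.2] [378.3 133.7]
-+ [311.9 253.2] [154.3 245.7]
++ [257.3 251.1] [138.1 134. ]
under [294.7 187.3]
```

View pics/cs3.png

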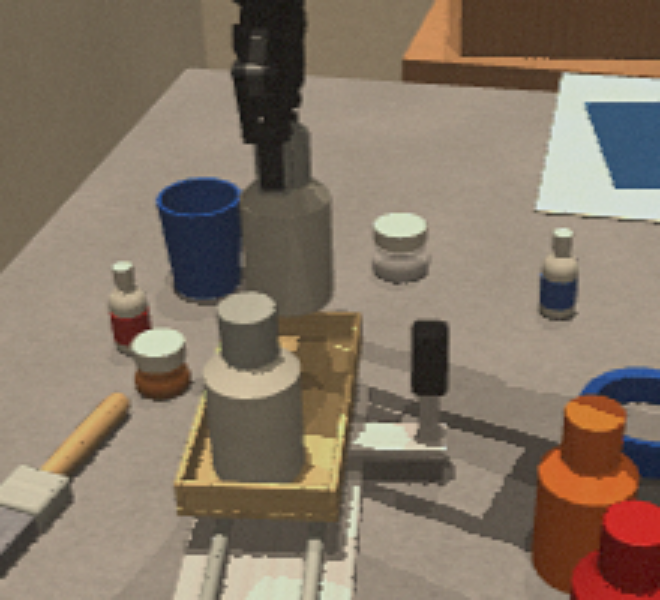

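Side view: the held flask's base is at crop (287,305), over the empty half. Tray rim corners at (362,315), (341,488) and (178,488) match my tray pose to 1–2 px, and flask_a is standing. Lowering now.

Call:
servo_tool:
  rows: [0,0,12,0,0,0,20,0,0,20,0,0,0,20,0,0,16,0,0,0,20,0,0,8,0,0,0,20,0,0,4,0,0,0,20,0,0,3,0,0,0,20,0,0,1,0,0,0,20,0,0,0,0,0,0,20,0,0,0,0,0,0,20]

```text
t: 5.77
position: [0.6338, -0.0786, 0.1364]
tool_rot: [180.0, -0.1, 7.7]
ft_force: [0.3, 0.3, -1.3]
gripper_width: 0.0347
```

Call:
servo_tool:
  rows: [0,0,1,0,0,0,20,0,0,1,0,0,0,20,0,0,0,0,0,0,20,0,0,0,0,0,0,20]

```text
t: 6.1
position: [0.6331, -0.0783, 0.1334]
tool_rot: [180.0, -0.0, 7.7]
ft_force: [-0.1, 0.3, -1.7]
gripper_width: 0.0346
```

Call:
servo_tool:
  rows: [0,0,1,0,0,0,20,0,0,0,0,0,0,20,0,0,0,0,0,0,20,0,0,0,0,0,0,20]

```text
t: 6.43
position: [0.6331, -0.0784, 0.1322]
tool_rot: [-180.0, 0.0, 7.7]
ft_force: [0.5, -0.7, -2.2]
gripper_width: 0.0347
```

Call:
servo_tool:
  rows: [0,0,1,0,0,0,20,0,0,0,0,0,0,20,0,0,0,0,0,0,20,0,0,0,0,0,0,20]

```text
t: 6.77
position: [0.6331, -0.0784, 0.1313]
tool_rot: [-180.0, 0.0, 7.7]
ft_force: [0.1, 0.7, -1.5]
gripper_width: 0.0344
```

Call:
servo_tool:
  rows: [0,0,1,0,0,0,20,0,0,0,0,0,0,20,0,0,0,0,0,0,20,0,0,0,0,0,0,20]

```text
t: 7.1
position: [0.6334, -0.0784, 0.1308]
tool_rot: [180.0, -0.0, 7.7]
ft_force: [0.0, 0.3, 1.3]
gripper_width: 0.0343
```

Call:
servo_tool:
  rows: [0,0,1,0,0,0,20,0,0,0,0,0,0,20,0,0,0,0,0,0,20,0,0,0,0,0,0,20]

```text
t: 7.43
position: [0.6334, -0.0785, 0.13]
tool_rot: [180.0, -0.0, 7.7]
ft_force: [-1.5, 0.6, 5.3]
gripper_width: 0.0348
```

Contact was felt at z≈0.131. I back off 1 mm and release.

Call:
servo_tool:
  rows: [0,0,-1,0,0,0,20,0,0,0,0,0,0,20,0,0,0,0,0,0,36,0,0,0,0,0,0,39,0,0,0,0,0,0,43,0,0,0,0,0,0,50,0,0,0,0,0,0,58,0,0,0,0,0,0,60,0,0,0,0,0,0,60,0,0,-5,0,0,0,60,0,0,-12,0,0,0,60,0,0,-20,0,0,0,60,0,0,-30,0,0,0,60,0,0,-20,0,0,0,60,0,0,0,0,0,0,60]

```text
t: 8.68
position: [0.6369, -0.0793, 0.2253]
tool_rot: [179.7, -0.7, 7.8]
ft_force: [1.5, -0.1, 0.6]
gripper_width: 0.0599
```

```bash
python3 - <<'E'
from h import *
o=ctrl.observe();print(o['t'],o['position'],o['tool_rot'],o['ft_force'])
a,m=snap('side','s4.png'); b,mw=snap('wrist','w4.png')
print(proj(mw,[.527,-.045,.12]),proj(mw,[.633,-.078,.165]))
cv2.imwrite('pics/cs4.png',np.hstack([b[:, 80:440],cv2.resize(a[120:300,220:400],(400,400))]))
E
```

```text
8.6833 [ 0.63692256 -0.07933797  0.22530504] [179.71373758  -0.69026171   7.75033009] [ 1.50181012 -0.08027173  0.56420246]
[260.  319.5] [313.6 226. ]
```

View pics/cs4.png

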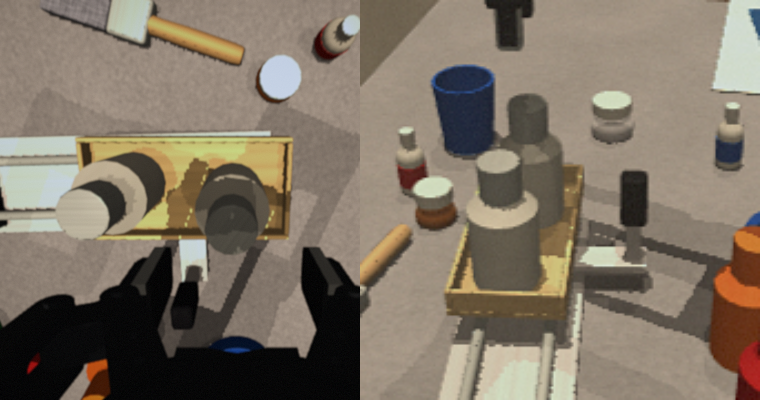

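Both flasks stand in their halves: flask_b's cap is at wrist crop (233,215), in the right half, and the grip is at (185,310), within 3 px of prediction. Next I move to the grip and get the rod direction from the first top picture.

Call:
servo_tool:
  rows: [-10,-5,0,0,0,0,60,-25,-11,0,0,0,0,60,-30,-14,0,0,0,0,60,-25,-11,0,0,0,0,60,-11,-5,0,0,0,0,60,0,0,0,0,0,0,60,0,0,0,0,0,0,60,0,0,0,0,0,0,60]

```text
t: 9.45
position: [0.5272, -0.0466, 0.2169]
tool_rot: [180.0, 0.0, 7.7]
ft_force: [0.3, 0.2, 0.7]
gripper_width: 0.0597
```

```bash
python3 - <<'E'
from h import *
o=ctrl.observe();print(o['t'],o['position'],o['tool_rot'],o['ft_force'])
b,mw=snap('wrist','w5.png'); print(proj(mw,[.527,-.046,.12]))
a,m=snap('top','t5.png')
im=cv2.imread('pics/t1.png',0)[165:225,180:265]
for l in cv2.createLineSegmentDetector().detect(im)[0][:,0]:
    p=ray(m,l[0]+180,l[1]+165,.02);q=ray(m,l[2]+180,l[3]+165,.02);n=np.linalg.norm(q-p)
    if n>.05: print(p[:2].round(3),q[:2].round(3),n.round(3),np.degrees(np.arctan2(-(q-p)[0],(q-p)[1])).round(1))
cv2.imwrite('pics/c5.png',b)
E
```

```text
9.45 [ 0.52721423 -0.04664268  0.21687774] [1.79999084e+02 7.07186468e-03 7.73410010e+00] [0.31463006 0.19810584 0.65363605]
[315.3 205.5]
[0.548 0.197] [0.632 0.211] 0.085 -81.0
[0.631 0.078] [0.614 0.182] 0.106 9.1
[0.524 0.263] [0.556 0.065] 0.201 -170.7
[0.627 0.281] [0.523 0.271] 0.105 95.5
[0.572 0.069] [0.556 0.17 ] 0.103 8.9
[0.661 0.082] [0.63  0.278] 0.198 9.2
[0.569 0.128] [0.578 0.07 ] 0.059 -171.3
[0.551 0.184] [0.616 0.194] 0.066 -81.2
```

View pics/c5.png

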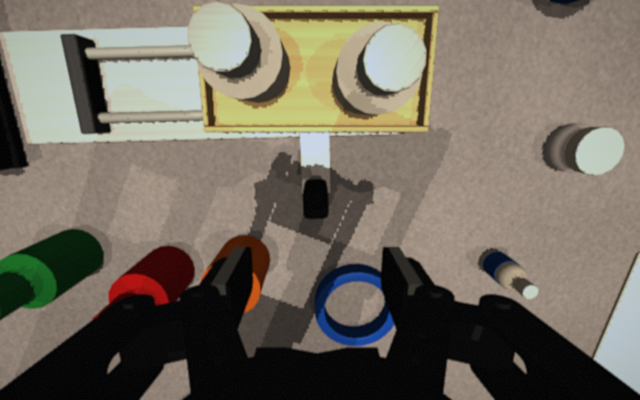

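The grip is at (316,205), within 1 px of prediction. The rods' yaw is about 9.1°, so I turn the tool by 1.4°, descend around the post and close loosely.

Call:
servo_tool:
  rows: [0,0,15,0,0,-1.4,60,0,0,28,0,0,0,60,0,0,32,0,0,0,60,0,0,28,0,0,0,60,0,0,17,0,0,0,60,0,0,8,0,0,0,60,0,0,0,0,0,0,60,0,0,0,0,0,0,45,0,0,0,0,0,0,35,0,0,0,0,0,0,30,0,0,0,0,0,0,26,0,0,0,0,0,0,26,0,0,0,0,0,0,26,0,0,0,0,0,0,26]

```text
t: 10.72
position: [0.527, -0.0464, 0.0897]
tool_rot: [180.0, -0.0, 9.1]
ft_force: [0.6, 0.4, -0.5]
gripper_width: 0.0256
```

Call:
servo_tool:
  rows: [0,-0.5,0,0,0,0,26,0,-0.5,0,0,0,0,26,0,-1,0,0,0,0,26,0,-1,0,0,0,0,26,0,-1,0,0,0,0,26,0,-1.5,0,0,0,0,26,0,-2,0,0,0,0,26,0,-2.5,0,0,0,0,26,0,-3,0,0,0,0,26,0,-3,0,0,0,0,26,0,-3,0,0,0,0,26,0,-3,0,0,0,0,26,0,-3,0,0,0,0,26,0,-3,0,0,0,0,26,0,-3,0,0,0,0,26,0,-3,0,0,0,0,26,0,-3,0,0,0,0,26,0,-3,0,0,0,0,26,0,-3,0,0,0,0,26,0,-3,0,0,0,0,26]

```text
t: 12.38
position: [0.5193, -0.0007, 0.0892]
tool_rot: [-180.0, 0.0, 9.1]
ft_force: [0.7, -1.4, -1.1]
gripper_width: 0.0259
```

Call:
servo_tool:
  rows: [0,-3,0,0,0,0,26,0,-3,0,0,0,0,26,0,-3,0,0,0,0,26,0,-3,0,0,0,0,26,0,-3,0,0,0,0,26,0,-3,0,0,0,0,26,0,-3,0,0,0,0,26,0,-3,0,0,0,0,26,0,-3,0,0,0,0,26,0,-3,0,0,0,0,26,0,-3,0,0,0,0,26,0,-3,0,0,0,0,26,0,-3,0,0,0,0,26,0,-3,0,0,0,0,26,0,-3,0,0,0,0,26,0,-3,0,0,0,0,26,0,-3,0,0,0,0,26,0,-3,0,0,0,0,26,0,-3,0,0,0,0,26,0,-3,0,0,0,0,26]

```text
t: 14.05
position: [0.5098, 0.0585, 0.0893]
tool_rot: [-180.0, 0.0, 9.1]
ft_force: [-0.3, -2.7, -0.9]
gripper_width: 0.0261
```

Call:
servo_tool:
  rows: [0,-3,0,0,0,0,26,0,-3,0,0,0,0,26,0,-3,0,0,0,0,26,0,-3,0,0,0,0,26,0,-3,0,0,0,0,26,0,-3,0,0,0,0,26,0,-3,0,0,0,0,26,0,-3,0,0,0,0,26,0,-3,0,0,0,0,26,0,-3,0,0,0,0,26,0,-3,0,0,0,0,26,0,-3,0,0,0,0,26,0,-3,0,0,0,0,26,0,-3,0,0,0,0,26,0,-3,0,0,0,0,26,0,-3,0,0,0,0,26,0,-3,0,0,0,0,26,0,-2.5,0,0,0,0,26,0,-2,0,0,0,0,26,0,-1.5,0,0,0,0,26]

```text
t: 15.72
position: [0.5009, 0.1148, 0.0893]
tool_rot: [-180.0, -0.0, 9.2]
ft_force: [-0.6, -2.5, 0.0]
gripper_width: 0.0262
```

Call:
servo_tool:
  rows: [0,-1,0,0,0,0,26,0,-1,0,0,0,0,26,0,-1,0,0,0,0,26,0,-1,0,0,0,0,26,0,-1,0,0,0,0,26,0,-1,0,0,0,0,26,0,-1,0,0,0,0,26,0,-1,0,0,0,0,26,0,-1,0,0,0,0,26,0,-1,0,0,0,0,26,0,-1,0,0,0,0,26,0,-1,0,0,0,0,26,0,-1,0,0,0,0,26,0,-1,0,0,0,0,26]

```text
t: 16.88
position: [0.4987, 0.1284, 0.0893]
tool_rot: [180.0, -0.0, 9.1]
ft_force: [-1.3, -2.7, 0.1]
gripper_width: 0.026
```

Call:
servo_tool:
  rows: [0,-1,0,0,0,0,26,0,-1,0,0,0,0,26,0,-1,0,0,0,0,26,0,-1,0,0,0,0,26,0,-0.5,0,0,0,0,26,0,0,0,0,0,0,26]

```text
t: 17.38
position: [0.498, 0.133, 0.0893]
tool_rot: [-180.0, -0.0, 9.1]
ft_force: [-0.6, -1.7, 0.7]
gripper_width: 0.026
```

Call:
servo_tool:
  rows: [0,-0.5,0,0,0,0,26,0,-0.5,0,0,0,0,26,0,-0.5,0,0,0,0,26,0,-0.5,0,0,0,0,26,0,0,0,0,0,0,26]

```text
t: 17.8
position: [0.4977, 0.1349, 0.0893]
tool_rot: [-180.0, -0.0, 9.1]
ft_force: [-0.2, -2.3, -0.3]
gripper_width: 0.026
```

Call:
servo_tool:
  rows: [0,-0.5,0,0,0,0,26,0,-0.5,0,0,0,0,26,0,-0.5,0,0,0,0,26,0,-0.5,0,0,0,0,26,0,0,0,0,0,0,26]

```text
t: 18.22
position: [0.4977, 0.1351, 0.0893]
tool_rot: [179.8, 0.0, 9.2]
ft_force: [0.2, -8.0, 0.5]
gripper_width: 0.026
```

Call:
servo_tool:
  rows: [0,-0.5,0,0,0,0,26,0,-0.5,0,0,0,0,26,0,-0.5,0,0,0,0,26,0,0,0,0,0,0,26,0,0,0,0,0,0,26]

```text
t: 18.63
position: [0.4976, 0.1351, 0.0893]
tool_rot: [179.7, 0.0, 9.2]
ft_force: [0.5, -12.5, 1.0]
gripper_width: 0.0259
```

The stop is reached: position holds at y=0.135 while force rises to 12 N. I relax, open and lift.

Call:
servo_tool:
  rows: [0,1,0,0,0,0,26,0,1,0,0,0,0,26,0,1,0,0,0,0,26,0,1,0,0,0,0,26,0,0.5,0,0,0,0,26,0,0,0,0,0,0,30,0,0,0,0,0,0,40,0,0,0,0,0,0,50,0,0,0,0,0,0,50,0,0,0,0,0,0,50,0,0,-8,0,0,0,50,0,0,-20,0,0,0,50,0,0,-30,0,0,0,50,0,0,-30,0,0,0,50,0,0,-30,0,0,0,50,-10,0,-20,0,0,0,50,0,0,0,0,0,0,50,0,0,0,0,0,0,50]

```text
t: 20.13
position: [0.4888, 0.1323, 0.2294]
tool_rot: [180.0, -0.3, 9.1]
ft_force: [-0.3, -0.1, 0.5]
gripper_width: 0.0498
```

```bash
python3 - <<'E'
from h import *
o=ctrl.observe();print(o['t'],o['position'],o['tool_rot'],o['ft_force'])
b,mw=snap('wrist','w6.png'); a,m=snap('side','s6.png')
R=np.radians(9.1);d=np.array([-np.sin(R),np.cos(R)]);x=np.array([d[1],-d[0]])
g0=np.array([.527,-.046]); g=g0+.18*d; c=g+.1*x
print('grip',proj(mw,[*g,.12]))
for s in [(-.05,-.1),(.05,-.1),(-.05,.1),(.05,.1)]:
    q=c+s[0]*x+s[1]*d; print(s,proj(mw,[*q,.066]),proj(m,[*q,.066]))
cv2.imwrite('pics/cs6.png',np.hstack([b[:, 120:520],cv2.resize(a[150:400,190:410],(352,400))]))
E
```

```text
20.1333 [0.488841   0.13232754 0.22939869] [179.98683919  -0.25238632   9.14772191] [-0.29236297 -0.08071364  0.46491113]
grip [318.8 190.3]
(-0.05, -0.1) [427.3 124.2] [315.1 246.1]
(0.05, -0.1) [438.    1.3] [261.4 245. ]
(-0.05, 0.1) [209.6 124.2] [306.  337.1]
(0.05, 0.1) [199.3   1.3] [236.8 334.8]
```

View pics/cs6.png

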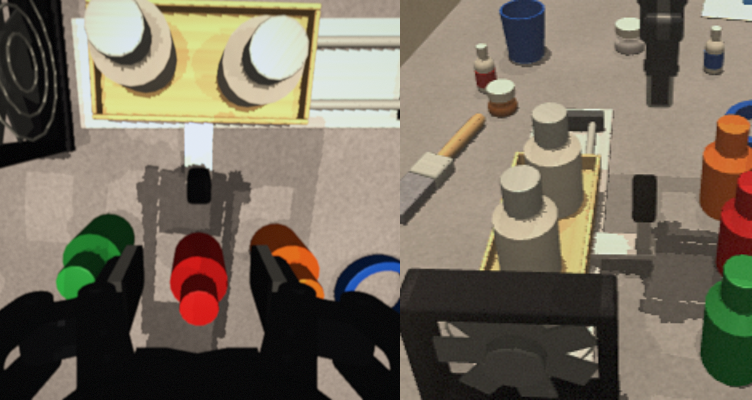

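Both flasks are standing, caps at (115,25) and (278,47) in the left crop. The tray corners at (308,122) and (97,120) and the grip at (199,185) fit the carriage at its stop. One numeric check on flask_b, then hand in.

```bash
python3 - <<'E'
from h import *
mw=ctrl.camera_model('wrist')
R=np.radians(9.1);d=np.array([-np.sin(R),np.cos(R)]);x=np.array([d[1],-d[0]])
c=np.array([.527,-.046])+.18*d+.1*x
q=ray(mw,398,47,.165)[:2]-c; fb=(x@q,d@q); print('flask_b rel. carriage x,y',np.round(fb,3))
k=[ray(mw,u,v,.066)[:2]-c for u,v in [(428,122),(213,120),(200,3),(440,5)]]; t=np.mean(k,0); print('tray rel', x@t,d@t)
if abs(fb[0])<.02 and abs(fb[1]+.047)<.015: print(ctrl.hand_in())
E
```

```text
flask_b rel. carriage x,y [-0.007 -0.045]
tray rel -0.0026893674424476105 -0.0014461816588592067
the job is handed in; nothing more can be done
None
```

I stood flask_b in the empty half of the tray and let go of it. I then pushed the carriage to its stop at the fan with the fingers loosely around the grip, opened them and lifted clear. The job is handed in at about 20 s of the 51 s allowed.

**Carriage at the stop:** it held still while the push force rose to about 12 N. The travel I measured was about 181 mm against the nominal 180 mm.

**Final pictures:**
- **Flasks:** both are standing in their halves. flask_b is at about (−7, −45) mm from the carriage's middle, against a target of (0, −47) mm.
- **Tray:** it is within about 3 mm of centred on the carriage.
- **Other things:** those in view show no sign of having been moved, and the gripper is clear of everything.

**Disagreements:**
- **Angle:** the tray's edges read about 7.7° and the rods about 9.1°, so the tray may be turned about 1° on the deck.
- **flask_b across the tray:** the final wrist picture puts it about 4–7 mm off the middle, towards the robot. The arm's own position when it let go put it closer to centre.

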